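Divide and close the tea caddy, then hold up its outer lid

TASK

Get the round tea caddy ready for two sorts of tea: slide the flat divider from its rack down into the slot inside the caddy until it stands fully home. Then carry the two nested lids together, outer lid resting on inner lid, and seat the inner lid fully home on the caddy; lift off the outer lid alone, so that I can take it from you to wipe, while the inner lid stays seated. Finish holding the outer lid level and still in the gripper, about ten centimetres above the inner lid, and leave the mug, jug and beaker where they are.

Things in the scene. Friction and masses are not known exactly. Their poses are not given: they have to be found in the camera images.
- caddy: white open round stoneware tea caddy, loose, 0.6 kg, 61 mm outside and 56 mm inside diameter, 78 mm high, floor 4 mm thick. Origin: centre of its underside, z up. Its slot lies in its y-z plane; two thin upright ribs outside at +y and -y show where the slot runs.
- caddy_slot (a point): centre of the slot's mouth inside the caddy, 55 mm above its underside, 23 mm below its rim; axes as the caddy's. Upright rails at +y and -y, each reaching 8 mm in from the wall, run from here down to the floor and guide a panel's two edges. Gap between rails 6 mm in x, flared to 12 mm over the top 6 mm.
- divider_center (a point): divider: flat 4 mm plywood panel, 30 g, 91 mm high, upright in the rack. Lower 50 mm is 50 mm wide; above it a tab 26 mm wide, 41 mm high. Point: its centre, 45.5 mm from foot and top. x across thickness, y along width (either way round), z up. Home, it stands on the caddy's floor, this point 49.5 mm above the caddy's underside, tab 17 mm above the rim; it fits inside the hollow inner lid.
- rack: fixed wooden block 50 x 74 x 34 mm (x, y, z) with one open slot 7 x 53 mm, 28 mm deep, along its y axis, that holds the divider upright (foot 6 mm above the worktop). Origin: centre of its underside.
- inner_lid_rim (a point): inner lid: aluminium, 0.22 kg, round. From below: hollow plug 52 mm wide, 20 mm long, tapered foot; thick rim 66 mm wide, 24 mm high; boss 44 mm wide, 6 mm high. Point: on its axis half-way up the rim, 32 mm above the foot; z up. Stands plug down on the worktop, outer lid on it. Gripped across its rim it carries both lids. Seated, this point is 90 mm above the caddy's underside.
- outer_lid_knob (a point): outer lid: light wood, 80 g, round, lying loose on the inner lid's rim, its skirt round the boss (1.5 mm play, 6 mm deep). Cap 62 mm wide, 11 mm high, with a central knob 21 mm wide that rises 16 mm above it. Point: centre of the knob, 8 mm above the cap and 8 mm below the knob's top, 31 mm above the inner lid's point when nested; z up.
- mug: teal mug, 73 mm high, 68 x 99 mm with handle, bystander. Origin: centre of its underside.
- jug: small brown jug, 93 mm high, 62 x 90 mm with handle, bystander. Origin: centre of its underside.
- beaker: amber glass beaker, 110 mm high, 63 mm diameter, bystander. Origin: centre of its underside.

How it is judged:
By the outcome, as a careful person would: the job done as asked, in the order asked, and still so for the second after the job is handed in, while the arm keeps its last pose, push and grip.
It also fails if it takes over 64 s, if anything falls off the work surface, if the arm or the gripper's body presses on something with over 40 N, if the wrist force passes 120 N, or if a joint passes its speed limit or range.

ROBOT

A 6-joint arm with a two-finger parallel gripper is mounted at the origin on a cart in front of the work surface, level with it; the furniture and walls round the work are solid. World frame = base frame: x ahead of the robot, y to its left, z up, the work surface at z = 0. Lengths are in mm, angles in rad, forces in N, time in s.
With the tool pointing down it reaches from about 350 to 775 mm from the base axis. Payload 7.3 kg.
Tool frame: the origin (TCP) lies at the very end of the fingers, on their centre line; the grasp point (between the pads) lies bot.grip_point_offset behind it (bot.grip_point_offset is the distance from the TCP to the grasp point, in mm); z points along the fingers, y is the line along which they close (so a half turn about z gives the same grasp; the last joint's range is limited). The gripper opens to 92 mm and grips with 3 to 60 N. Pads are 19 mm wide; open, the fingers measure 130 mm over their backs; the gripper's body (75 mm by 190 mm) begins 47 mm behind the grasp point.
Start: joints at [-1.369, 0.342, 1.524, -0, 1.275, -0.146], TCP at [178.959, -493.577, 226.741] pointing down, gripper open.
Joint ranges: [-2.53, 2.53], [-0.77, 2.02], [0.04, 2.7], [-1, 4.14], [0.28, 2.66], [-3.11, 3.11]. Speed limits (rad/s): [2.57, 2.57, 3.14, 3.14, 3.14, 3.14].

INTERFACE

Orientations are given as [roll, pitch, yaw] about the fixed x, y, z axes, in that order (R = Rz(yaw) Ry(pitch) Rx(roll)).
In Python, from plant import bot gives the robot as it stands. The module is installed in compiled form; this text tells all that it offers.
- The arm moves only by the tool carry_out, never from a script. Its argument "plan" is a list of rows, each an object of numbers: "tx", "ty", "tz": the shift along the world's x, y, z in mm; "rx", "ry", "rz": the turn, a rotation vector about the world's x, y, z in rad. A call has 1 to 12 rows; each row shifts and turns the commanded pose from where the row before left it; what a row does not reach is not made up. A row lasts 1/10 s, in which the tool goes at most 50 mm and 8.59 degrees, less where a joint would pass 70% of its speed; a pose out of reach is approached as far as the arm can. A call with a gripper value outside its range is refused whole. "gripper" is the closure, from 0 (fully open) to 1 (shut), set as the call begins (left out, the last holds). The fingers move at their own pace and stop on an object; the grip force is fixed at half the most. Time passes only in rows, so rows that do not move let the fingers close. It gives the time, the measured TCP pose, the force, the opening and the grip force at its end, in the units of the state.
- bot.get_obs(): the state, without advancing time (a new reading comes with each control period).
- bot.capture(name): name is "scene" or "side" or "wrist"; returns the picture (384x512x3 uint8, red, green, blue); there is no depth.
- bot.camera_model(name): a dict with "camera_matrix" (3x3 intrinsics, pixels), "dist" ([k1, k2, p1, p2, k3] as OpenCV has them; the pictures are not rectified), "R" (3x3) and "t" (3): a world point X has camera coordinates R X + t. Camera axes: x right, y down, z forward; pixel columns grow to the right and rows downward; lengths in mm; the calibration is good to about 2 mm. A picture is of the moment at which its call begins: read the wrist's pose just before it. camera_model takes no time and is no camera call; for the wrist camera it gives the pose at the moment of the call.
- bot.close_job(): hands the job in; it is judged then, once.
The state is a dict: "time": time; "joint_positions": joint angles; "dq": joint speeds; "tau": joint torques, N m; "tool_pos": TCP position; "tcp_rot": TCP orientation; "contact_force": force on the tool from outside, world axes, zero at the start; "moment": the same for the moment, N m; "grip_width": finger opening in mm; "finger_force": force on a finger pad.
Only numpy, scipy, OpenCV 4.12 (cv2) and the standard library are available. Lean on these libraries where they do the work, as an engineer would, in place of code of your own. Each camera call takes 0.05 s, during which the arm holds its last target. There are 200 camera calls.

## Working session

There is one attempt and no reset: what is moved stays moved. The work goes in short steps, Python scripts to look and compute and a tool call to move; the robot and the scene stay as the last step left them, time stands still between calls to the robot, and variables do not carry over. Pictures are saved under pics/ and viewed, at most 10 in all, crops included, and the job is handed in when it is done.

Besides the shell and the picture viewer there is one more tool, called after ">>>" by a JSON object that holds its "name" and its "arguments". carry_out: Moves the arm, as the interface text tells. Its arguments: {"type":"object","properties":{"plan":{"type":"array"},"gripper":{"type":"number"}},"required":["plan"]}

```bash
mkdir -p pics; python3 - <<'E'
from plant import bot
import cv2,numpy as np
o=bot.get_obs();print({k:np.round(v,3).tolist() for k,v in o.items()},bot.grip_point_offset)
a=bot.capture("scene");b=bot.capture("side")
cv2.imwrite("pics/scene.png",a[:,:,::-1]);cv2.imwrite("pics/side.png",b[:,:,::-1])
for n in("scene","side","wrist"):
  m=bot.camera_model(n);print(n,{k:np.round(v,3).tolist() for k,v in m.items()})
E
```

```text
{'time': 0.0, 'joint_positions': [-1.369, 0.343, 1.525, -0.0, 1.275, -0.146], 'dq': [-0.001, -0.002, -0.001, 0.0, -0.0, 0.0], 'tau': [-0.001, -43.124, -24.422, 0.072, 0.056, -0.0], 'tool_pos': [178.877, -493.141, 226.03], 'tcp_rot': [-3.14, -0.0, 0.348], 'contact_force': [-0.12, 0.072, 0.426], 'moment': [-0.019, -0.014, -0.017], 'finger_force': 0.0, 'grip_width': 92.019} 18.8
scene {'camera_matrix': [[468.907, 0.0, 265.216], [0.0, 468.907, 189.072], [0.0, 0.0, 1.0]], 'dist': [-0.074, 0.0, 0.0, 0.0, 0.0], 'R': [[-0.774, -0.633, 0.005], [-0.406, 0.491, -0.771], [0.485, -0.599, -0.637]], 't': [510.061, 207.329, 1487.486]}
side {'camera_matrix': [[469.67, 0.0, 250.282], [0.0, 469.67, 192.056], [0.0, 0.0, 1.0]], 'dist': [0.003, 0.0, 0.0, 0.0, 0.0], 'R': [[0.981, -0.196, 0.015], [-0.082, -0.477, -0.875], [0.179, 0.857, -0.483]], 't': [-537.982, 182.757, 1514.393]}
wrist {'camera_matrix': [[295.181, 0.0, 250.811], [0.0, 295.181, 193.004], [0.0, 0.0, 1.0]], 'dist': [-0.069, 0.0, 0.0, 0.0, 0.0], 'R': [[0.341, -0.94, -0.002], [-0.897, -0.326, 0.298], [-0.281, -0.1, -0.954]], 't': [-524.785, -37.811, 392.507]}
```

View pics/scene.png

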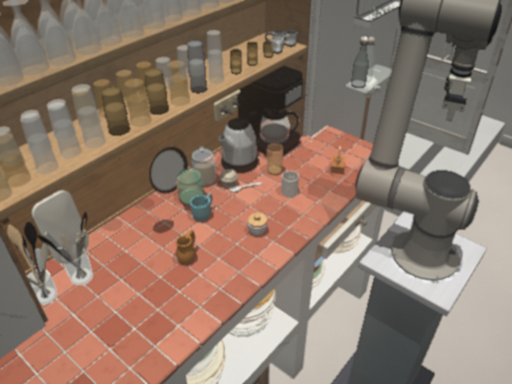

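View pics/side.png

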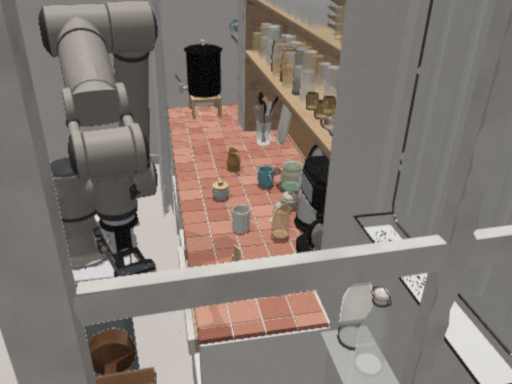

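The scene view shows the caddy at (289,184), lids at (257,224), rack and divider at (338,160), beaker (275,158), mug (201,207) and jug (186,248). In the side view the caddy is at (241,219) and the lids at (221,191).

```bash
cat > h.py <<'E'
from plant import bot
import cv2,numpy as np
def ray(m,p):
    u=cv2.undistortPoints(np.array([[p]],float),np.array(m["camera_matrix"]),np.array(m["dist"]))[0,0]
    R=np.array(m["R"]);d=R.T@np.array([u[0],u[1],1.]);return -R.T@np.array(m["t"]),d/np.linalg.norm(d)
def onz(m,p,z):
    c,d=ray(m,p);return c+d*(z-c[2])/d[2]
def tri(rs):
    A=0;b=0
    for c,d in rs:
        P=np.eye(3)-np.outer(d,d);A=A+P;b=b+P@c
    x=np.linalg.solve(A,b);return x,[np.linalg.norm((np.eye(3)-np.outer(d,d))@(x-c)) for c,d in rs]
def proj(m,X):
    return cv2.projectPoints(np.array(X,float).reshape(-1,1,3),cv2.Rodrigues(np.array(m["R"]))[0],np.array(m["t"],float),np.array(m["camera_matrix"]),np.array(m["dist"]))[0][:,0]
E
python3 - <<'E'
from h import *
s=bot.camera_model("scene");d=bot.camera_model("side")
for n,p,z in [("caddy mid",(289,184),39),("lid knob",(257,216),70),("div/rack",(338,162),30),("beaker",(275,158),55),("mug",(201,207),36),("jug",(186,248),46)]: print(n,onz(s,p,z).round())
for n,p,z in [("caddy mid",(241,219),39),("lid",(221,184),70),("jug",(234,160),46),("mug",(266,177),36),("beak",(280,222),55),("div",(236,254),60)]: print(n,onz(d,p,z).round())
a=cv2.imread("pics/scene.png")[120:270,170:370];b=cv2.imread("pics/side.png")[140:275,180:310]
cv2.imwrite("pics/c1.png",np.vstack([cv2.resize(a,(520,390),interpolation=2),cv2.resize(b[:, :],(520,200*0+205),interpolation=2)]))
E
```

```text
caddy mid [521.  33.  39.]
lid knob [479. 262.  70.]
div/rack [ 463. -206.   30.]
beaker [646. -43.  55.]
mug [680. 322.  36.]
jug [572. 493.  46.]
caddy mid [521.  28.  39.]
lid [482. 236.  70.]
jug [574. 489.  46.]
mug [679. 328.  36.]
beak [642. -38.  55.]
div [ 465. -195.   60.]
```

>>> {"name": "carry_out", "arguments": {"plan": [{"tx": 28,"ty": 31},{"tx": 28,"ty": 31},{"tx": 28,"ty": 31},{"tx": 28,"ty": 31},{"tx": 28,"ty": 31},{"tx": 28,"ty": 31},{"tx": 28,"ty": 31},{"tx": 28,"ty": 31},{"tx": 28,"ty": 31},{}]}}

```text
invalid input at $.plan[0]: expected keys tx, ty, tz, rx, ry, rz
```

```bash
python3 - <<'E'
from h import *
o=bot.get_obs();print(o['tool_pos'],o['tcp_rot'],o['time'])
m=bot.camera_model("wrist");a=bot.capture("wrist");cv2.imwrite("pics/w1.png",a[:,:,::-1])
np.save("w1.npy",m,allow_pickle=True)
print(proj(m,[[463,-203,34],[521,30,78]]))
E
```

```text
[ 178.87904656 -493.2118807   226.10366215] [-3.14021925e+00 -1.86525600e-04  3.47806223e-01] 0.1
[[  82.46938146 -167.08341916]
 [ 202.1104354   129.24020039]]
```

View pics/w1.png

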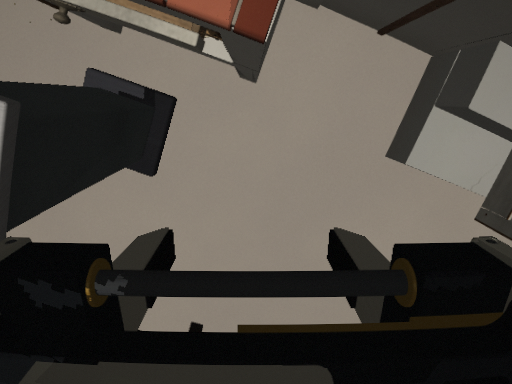

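The wrist view shows only the floor and the fingers at the bottom, because the move was refused. I'll resend it with all keys.

>>> {"name": "carry_out", "arguments": {"plan": [{"tx": 25,"ty": 30,"tz": 0,"rx": 0,"ry": 0,"rz": 0},{"tx": 25,"ty": 30,"tz": 0,"rx": 0,"ry": 0,"rz": 0},{"tx": 25,"ty": 30,"tz": 0,"rx": 0,"ry": 0,"rz": 0},{"tx": 25,"ty": 30,"tz": 0,"rx": 0,"ry": 0,"rz": 0},{"tx": 25,"ty": 30,"tz": 0,"rx": 0,"ry": 0,"rz": 0},{"tx": 25,"ty": 30,"tz": 0,"rx": 0,"ry": 0,"rz": 0},{"tx": 25,"ty": 30,"tz": 0,"rx": 0,"ry": 0,"rz": 0},{"tx": 25,"ty": 30,"tz": 0,"rx": 0,"ry": 0,"rz": 0},{"tx": 25,"ty": 30,"tz": 0,"rx": 0,"ry": 0,"rz": 0},{"tx": 0,"ty": 0,"tz": 0,"rx": 0,"ry": 0,"rz": 0},{"tx": 0,"ty": 0,"tz": 0,"rx": 0,"ry": 0,"rz": 0}]}}

```text
time: 1.25
tool_pos: [404.1, -223.0, 226.5]
tcp_rot: [-3.141, 0.001, 0.35]
contact_force: [0.5, 0.3, 0.1]
grip_width: 91.8
finger_force: 0.0
```

```bash
python3 - <<'E'
from h import *
o=bot.get_obs();print(o['tool_pos'],o['tcp_rot'],o['time'])
m=bot.camera_model("wrist");a=bot.capture("wrist");cv2.imwrite("pics/w2.png",a[:,:,::-1])
np.save("w2.npy",m,allow_pickle=True)
print(proj(m,[[463,-203,34],[521,30,78]]))
E
```

```text
[ 404.07618771 -223.04527386  226.53084572] [-3.14145016e+00  6.23583519e-04  3.50211639e-01] 1.25
[[251.62849232 117.91465708]
 [ 43.48482071 -18.71551128]]
```

View pics/w2.png

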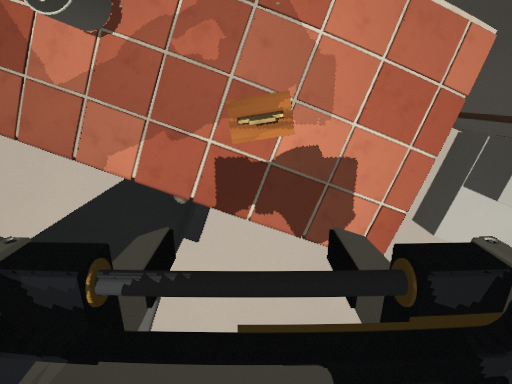

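The rack is centred near (262,117), with the yellow divider lying along (238,121) to (284,114).

```bash
python3 - <<'E'
from h import *
a=cv2.imread("pics/w2.png");m=np.load("w2.npy",allow_pickle=True).item()
c=a[80:155,215:310]
cv2.imwrite("pics/c2.png",cv2.resize(c,(760,600),interpolation=cv2.INTER_NEAREST))
hsv=cv2.cvtColor(a,cv2.COLOR_BGR2HSV)
for p in [(236,132),(262,117),(255,118),(280,102),(225,160),(300,90)]: print(p,hsv[p[1],p[0]])
for h in(34,):
  for lo,hi,z in [((16,60,140),(40,255,255),80),((10,100,60),(16,255,255),34)]:
    k=cv2.inRange(hsv,lo,hi);k[:80]=0;k[155:]=0;k[:,:215]=0;k[:,310:]=0
    n,l,s,ce=cv2.connectedComponentsWithStats(k);i=1+s[1:,4].argmax()
    r=cv2.minAreaRect(np.argwhere(l==i)[:,::-1].astype(np.float32));b=cv2.boxPoints(r)
    P=[onz(m,p,z) for p in b];print(r,s[i],np.round(P,1)[:,:2].tolist(),np.round(np.mean(P,0),1))
E
```

```text
(236, 132) [ 13 176 181]
(262, 117) [ 19 119  71]
(255, 118) [ 19 122  71]
(280, 102) [ 13 178 181]
(225, 160) [  6 164  76]
(300, 90) [  8 135 127]
((260.6954345703125, 119.750732421875), (6.020698547363281, 45.54117965698242), 81.11934661865234) [238 114  46  11 162] [[458.3, -189.7], [480.4, -229.8], [475.2, -232.9], [453.0, -192.5]] [ 466.7 -211.2   80. ]
((260.5, 117.00000762939453), (45.209720611572266, 65.43079376220703), 80.53767395019531) [ 225   90   70   54 2519] [[471.2, -167.0], [507.5, -231.9], [464.0, -258.9], [425.8, -191.7]] [ 467.1 -212.4   34. ]
```

View pics/c2.png

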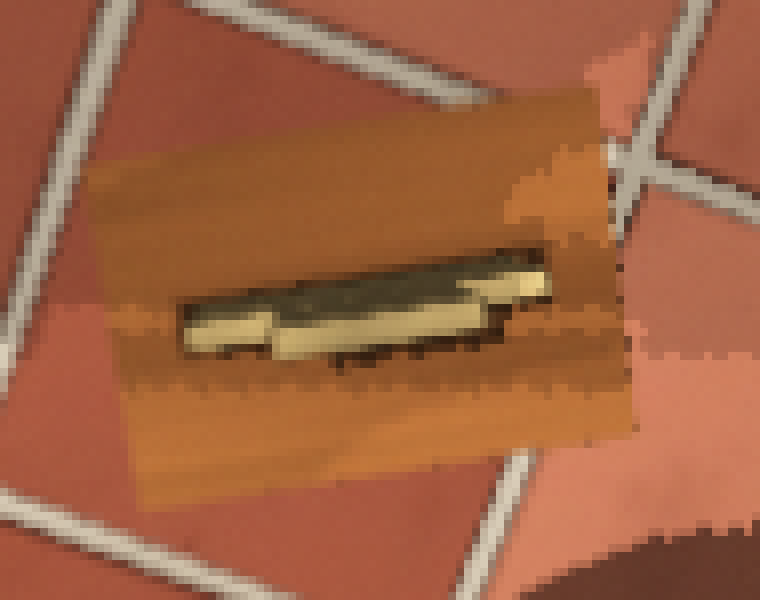

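The crop shows the tab top running from (275,343) to (482,316) in crop pixels, the shoulders from (186,335) to (550,285), and the rack's four corners clearly.

```bash
python3 - <<'E'
from h import *
m=np.load("w2.npy",allow_pickle=True).item()
def seg(p,q,z):
  f=lambda p:onz(m,(215+p[0]/8-.5,80+p[1]/8-.5),z)
  P,Q=f(p),f(q);d=Q-P;print(z,((P+Q)/2).round(1),np.linalg.norm(d).round(1),np.degrees(np.arctan2(d[1],d[0])).round(1))
seg((275,343),(482,316),97);seg((186,335),(550,285),56)
seg((90,165),(600,90),34);seg((145,510),(635,430),34);seg((145,510),(600,90),34);seg((90,165),(635,430),34)
E
```

```text
97 [ 467.  -211.7   97. ] 24.9 -62.6
56 [ 467.1 -211.7   56. ] 49.9 -62.2
34 [ 488.9 -200.6   34. ] 73.3 -61.8
34 [ 445.6 -223.8   34. ] 73.3 -60.6
34 [ 467.  -212.4   34. ] 88.6 -27.6
34 [ 467.6 -212.1   34. ] 87.8 -95.2
```

>>> {"name": "carry_out", "arguments": {"plan": [{"tx": 12,"ty": 46,"tz": 0,"rx": 0,"ry": 0,"rz": 0},{"tx": 12,"ty": 46,"tz": 0,"rx": 0,"ry": 0,"rz": 0},{"tx": 12,"ty": 46,"tz": 0,"rx": 0,"ry": 0,"rz": 0},{"tx": 12,"ty": 46,"tz": 0,"rx": 0,"ry": 0,"rz": 0},{"tx": 12,"ty": 46,"tz": 0,"rx": 0,"ry": 0,"rz": 0},{"tx": 0,"ty": 0,"tz": 0,"rx": 0,"ry": 0,"rz": 0},{"tx": 0,"ty": 0,"tz": 0,"rx": 0,"ry": 0,"rz": 0}]}}

```text
time: 2.0
tool_pos: [463.8, 5.9, 226.6]
tcp_rot: [3.141, 0.001, 0.349]
contact_force: [-0.7, -0.9, 0.3]
grip_width: 91.9
finger_force: 0.0
```

```bash
python3 - <<'E'
from h import *
o=bot.get_obs();print(o['tool_pos'],o['tcp_rot'],o['time'],o['joint_positions'].round(2) if hasattr(o['joint_positions'],'round') else o['joint_positions'])
m=bot.camera_model("wrist");a=bot.capture("wrist");cv2.imwrite("pics/w3.png",a[:,:,::-1])
np.save("w3.npy",m,allow_pickle=True)
p=proj(m,[[521,30,78]])[0];print(p,proj(m,[[480,245,70]]))
x,y=int(p[0])-60,max(0,int(p[1])-45);print(x,y)
cv2.imwrite("pics/c3.png",cv2.resize(a[y:y+95,x:x+120,::-1],(758,600),interpolation=cv2.INTER_NEAREST))
E
```

```text
[463.8062005    5.93985642 226.55818914] [3.14112857e+00 7.32934521e-04 3.48835891e-01] 2.0 [-0.15  0.23  1.68 -0.    1.23  1.07]
[247.24921124 120.54107553] [[42.18056816 89.06263577]]
187 75
```

View pics/c3.png

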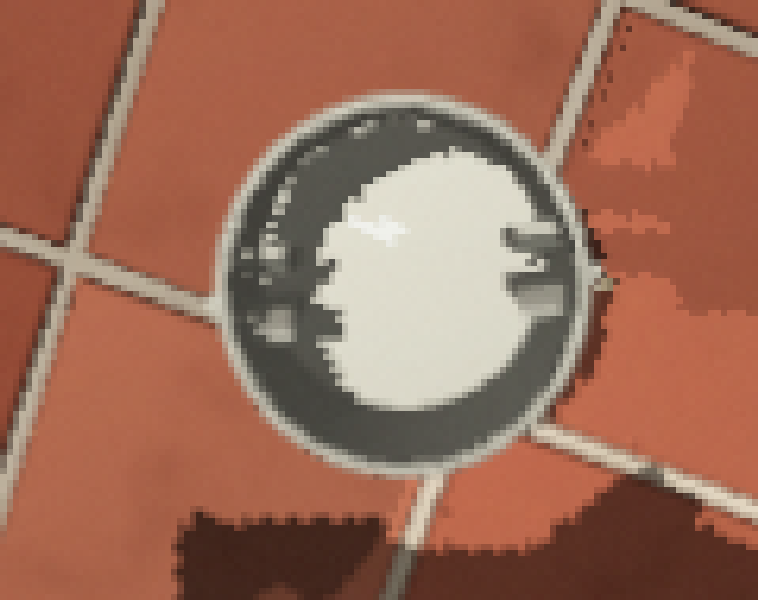

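The caddy rim is centred at crop (402,283), with rail pairs at left near (325,297) and right near (520,258). The slot runs roughly across the picture, and I need a closer look for its angle.

>>> {"name": "carry_out", "arguments": {"plan": [{"tx": 0,"ty": 2,"tz": -40,"rx": 0,"ry": 0,"rz": 0},{"tx": 0,"ty": 2,"tz": -40,"rx": 0,"ry": 0,"rz": 0},{"tx": 0,"ty": 0,"tz": -25,"rx": 0,"ry": 0,"rz": 0},{"tx": 0,"ty": 0,"tz": 0,"rx": 0,"ry": 0,"rz": 0},{"tx": 0,"ty": 0,"tz": 0,"rx": 0,"ry": 0,"rz": 0}]}}

```text
time: 2.55
tool_pos: [464.2, 8.8, 122.3]
tcp_rot: [3.141, 0.0, 0.345]
contact_force: [0.3, -0.2, -0.5]
grip_width: 91.9
finger_force: 0.0
```

```bash
python3 - <<'E'
from h import *
m3=np.load("w3.npy",allow_pickle=True).item()
print(onz(m3,(187+402/6.316-.5,75+283/6.316-.5),78))
m=bot.camera_model("wrist");a=bot.capture("wrist");cv2.imwrite("pics/w4.png",a[:,:,::-1])
np.save("w4.npy",m,allow_pickle=True)
p=proj(m,[[521,30,78]])[0];print(p)
x,y=int(p[0])-60,max(0,int(p[1])-45);print(x,y)
c=a[y:y+95,x:x+120,::-1].astype(float);c=255*(c/255)**0.6
cv2.imwrite("pics/c4.png",cv2.resize(c.astype(np.uint8),(758,600),interpolation=cv2.INTER_NEAREST))
E
```

```text
[523.16334724  27.64905375  78.        ]
[248.86067924 132.32074707]
188 87
```

View pics/c4.png

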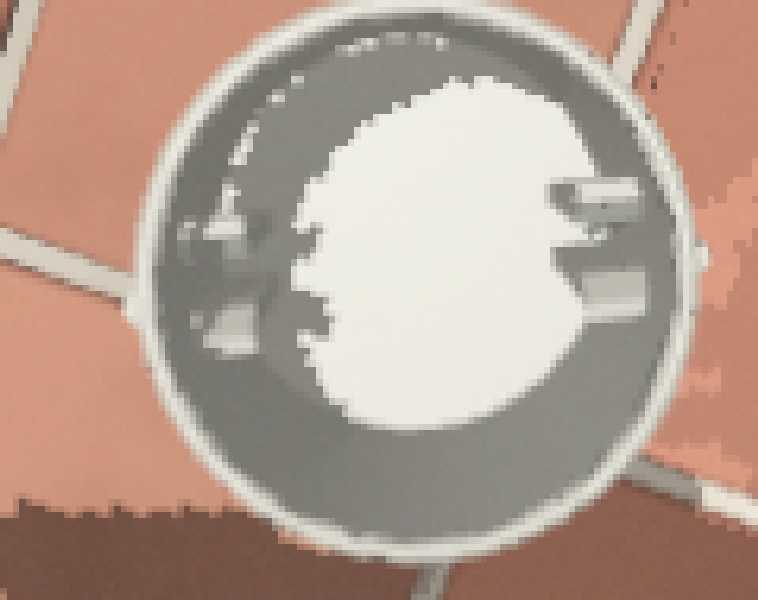

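The ribs show at crop (132,303) and (702,257), with the rail-gap midpoints at about (225,278) and (611,245). Both lines agree on the slot direction.

```bash
python3 - <<'E'
from h import *
m=np.load("w4.npy",allow_pickle=True).item();k=6.316
f=lambda p,z:onz(m,(188+p[0]/k-.5,87+p[1]/k-.5),z)
def seg(p,q,z):
  P,Q=f(p,z),f(q,z);d=Q-P;print(z,((P+Q)/2).round(1),np.linalg.norm(d).round(1),np.degrees(np.arctan2(d[1],d[0])).round(1))
seg((135,280),(694,280),78);seg((414,2),(414,563),78);seg((132,303),(702,257),70);seg((225,278),(611,245),52)
# lids from w3 and scene/side
a=cv2.imread("pics/w3.png");np.save("t.npy",0)
s=bot.camera_model("scene");d=bot.camera_model("side")
S=cv2.imread("pics/scene.png");D=cv2.imread("pics/side.png")
cv2.imwrite("pics/c5.png",np.hstack([cv2.resize(S[200:245,230:285],(330,270),interpolation=0),cv2.resize(D[170:212,195:250],(330,252),interpolation=0)[:270].copy() if 0 else cv2.resize(D[170:215,195:250],(330,270),interpolation=0)]))
cv2.imwrite("pics/c5b.png",a[40:200,0:140])
E
```

```text
78 [523.   27.6  78. ] 60.1 -70.2
78 [521.6  27.2  78. ] 59.8 -160.1
70 [522.3  27.2  70. ] 63.9 -65.6
52 [522.9  27.   52. ] 46.8 -65.4
```

>>> {"name": "carry_out", "arguments": {"plan": [{"tx": 0,"ty": 0,"tz": 5,"rx": 0,"ry": 0,"rz": 0.143},{"tx": 0.3,"ty": -20,"tz": 0,"rx": 0,"ry": 0,"rz": 0.143},{"tx": 0.3,"ty": -20,"tz": 0,"rx": 0,"ry": 0,"rz": 0.143},{"tx": 0.3,"ty": -20,"tz": 0,"rx": 0,"ry": 0,"rz": 0.143},{"tx": 0.3,"ty": -20,"tz": 0,"rx": 0,"ry": 0,"rz": 0.143},{"tx": 0.3,"ty": -20,"tz": 0,"rx": 0,"ry": 0,"rz": 0.143},{"tx": 0.3,"ty": -20,"tz": 0,"rx": 0,"ry": 0,"rz": 0.143},{"tx": 0.3,"ty": -20,"tz": 0,"rx": 0,"ry": 0,"rz": 0.143},{"tx": 0.3,"ty": -20,"tz": 0,"rx": 0,"ry": 0,"rz": 0.143},{"tx": 0.3,"ty": -20,"tz": 0,"rx": 0,"ry": 0,"rz": 0.143},{"tx": 0.3,"ty": -20,"tz": 0,"rx": 0,"ry": 0,"rz": 0.143},{"tx": 0,"ty": -20.5,"tz": 0,"rx": 0,"ry": 0,"rz": 0.143}]}}

```text
time: 3.8
tool_pos: [467.7, -212.1, 128.9]
tcp_rot: [3.14, 0.003, 2.069]
contact_force: [-1.1, -0.7, -0.2]
grip_width: 92.0
finger_force: 0.0
```

>>> {"name": "carry_out", "arguments": {"plan": [{"tx": 0,"ty": 0,"tz": 0,"rx": 0,"ry": 0,"rz": 0},{"tx": 0,"ty": 0,"tz": 0,"rx": 0,"ry": 0,"rz": 0},{"tx": 0,"ty": 0,"tz": 0,"rx": 0,"ry": 0,"rz": 0}], "gripper": 0.6}}

```text
time: 4.1
tool_pos: [467.1, -209.6, 127.5]
tcp_rot: [3.141, 0.001, 2.061]
contact_force: [-0.2, 0.2, 0.3]
grip_width: 72.4
finger_force: 0.0
```

>>> {"name": "carry_out", "arguments": {"plan": [{"tx": 0,"ty": -2,"tz": -20,"rx": 0,"ry": 0,"rz": 0},{"tx": 0,"ty": 0,"tz": -20,"rx": 0,"ry": 0,"rz": 0},{"tx": 0,"ty": 0,"tz": -20,"rx": 0,"ry": 0,"rz": 0},{"tx": 0,"ty": 0,"tz": 0,"rx": 0,"ry": 0,"rz": 0},{"tx": 0,"ty": 0,"tz": 0,"rx": 0,"ry": 0,"rz": 0}]}}

```text
time: 4.6
tool_pos: [467.1, -211.5, 67.2]
tcp_rot: [3.142, -0.0, 2.064]
contact_force: [0.5, -0.8, -0.5]
grip_width: 37.1
finger_force: 0.0
```

>>> {"name": "carry_out", "arguments": {"plan": [{"tx": 0,"ty": 0,"tz": 0,"rx": 0,"ry": 0,"rz": 0},{"tx": 0,"ty": 0,"tz": 0,"rx": 0,"ry": 0,"rz": 0},{"tx": 0,"ty": 0,"tz": 0,"rx": 0,"ry": 0,"rz": 0},{"tx": 0,"ty": 0,"tz": 0,"rx": 0,"ry": 0,"rz": 0},{"tx": 0,"ty": 0,"tz": 0,"rx": 0,"ry": 0,"rz": 0},{"tx": 0,"ty": 0,"tz": 0,"rx": 0,"ry": 0,"rz": 0},{"tx": 0,"ty": 0,"tz": 0,"rx": 0,"ry": 0,"rz": 0}], "gripper": 1}}

```text
time: 5.3
tool_pos: [467.1, -212.2, 67.0]
tcp_rot: [3.141, 0.0, 2.064]
contact_force: [-1.8, 0.5, 3.5]
grip_width: 3.7
finger_force: 30.0
```

>>> {"name": "carry_out", "arguments": {"plan": [{"tx": 0,"ty": 0,"tz": 25,"rx": 0,"ry": 0,"rz": 0},{"tx": 0,"ty": 0,"tz": 40,"rx": 0,"ry": 0,"rz": 0},{"tx": 0,"ty": 0,"tz": 40,"rx": 0,"ry": 0,"rz": 0},{"tx": 9,"ty": 40,"tz": 0,"rx": 0,"ry": 0,"rz": -0.016},{"tx": 9,"ty": 40,"tz": 0,"rx": 0,"ry": 0,"rz": -0.016},{"tx": 9,"ty": 40,"tz": 0,"rx": 0,"ry": 0,"rz": -0.016},{"tx": 9,"ty": 40,"tz": 0,"rx": 0,"ry": 0,"rz": -0.016},{"tx": 9,"ty": 40,"tz": 0,"rx": 0,"ry": 0,"rz": 0},{"tx": 10,"ty": 39,"tz": 0,"rx": 0,"ry": 0,"rz": 0},{"tx": 0,"ty": 0,"tz": 0,"rx": 0,"ry": 0,"rz": 0},{"tx": 0,"ty": 0,"tz": 0,"rx": 0,"ry": 0,"rz": 0},{"tx": 0,"ty": 0,"tz": 0,"rx": 0,"ry": 0,"rz": 0}]}}

```text
time: 6.5
tool_pos: [521.7, 26.0, 171.5]
tcp_rot: [-3.141, 0.0, 1.999]
contact_force: [-0.9, 0.0, -0.5]
grip_width: 3.6
finger_force: 30.0
```

```bash
python3 - <<'E'
from h import *
o=bot.get_obs();print(o['tool_pos'],o['tcp_rot'],o['time'])
m=bot.camera_model("wrist");a=bot.capture("wrist");np.save("w5.npy",m,allow_pickle=True)
S=bot.capture("scene")
cv2.imwrite("pics/w5.png",a[:,:,::-1]);cv2.imwrite("pics/s5.png",S[:,:,::-1])
x=cv2.resize(S[110:240,220:360,::-1],(420,390),interpolation=cv2.INTER_CUBIC)
cv2.imwrite("pics/c6.png",np.hstack([a[:,150:400,::-1],x[:384,:420]]))
print(proj(m,[[522.6,27.4,78]]))
E
```

```text
[521.65550775  26.02999513 171.49878692] [-3.14089997e+00  6.25715496e-05  1.99921381e+00] 6.5
[[252.57691714 193.8501605 ]]
```

View pics/c6.png

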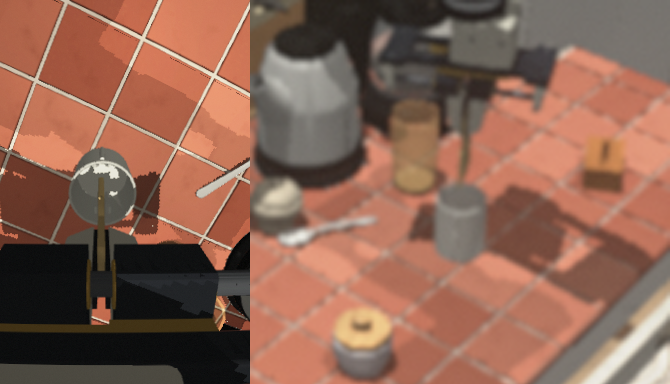

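The divider hangs upright over the caddy, at crop (101,205). Now I'll correct and lower it in stages.

>>> {"name": "carry_out", "arguments": {"plan": [{"tx": 0.9,"ty": 1.4,"tz": -15,"rx": 0,"ry": 0,"rz": 0},{"tx": 0,"ty": 0,"tz": -15,"rx": 0,"ry": 0,"rz": 0},{"tx": 0,"ty": 0,"tz": -15,"rx": 0,"ry": 0,"rz": 0},{"tx": 0,"ty": 0,"tz": -6,"rx": 0,"ry": 0,"rz": 0},{"tx": 0,"ty": 0,"tz": 0,"rx": 0,"ry": 0,"rz": 0},{"tx": 0,"ty": 0,"tz": 0,"rx": 0,"ry": 0,"rz": 0}]}}

```text
time: 7.2
tool_pos: [523.2, 27.8, 121.3]
tcp_rot: [3.141, 0.0, 1.999]
contact_force: [0.5, 0.8, -0.0]
grip_width: 3.9
finger_force: 30.0
```

>>> {"name": "carry_out", "arguments": {"plan": [{"tx": 0,"ty": 0,"tz": -4,"rx": 0,"ry": 0,"rz": 0},{"tx": 0,"ty": 0,"tz": -4,"rx": 0,"ry": 0,"rz": 0},{"tx": 0,"ty": 0,"tz": -4,"rx": 0,"ry": 0,"rz": 0},{"tx": 0,"ty": 0,"tz": 0,"rx": 0,"ry": 0,"rz": 0},{"tx": 0,"ty": 0,"tz": 0,"rx": 0,"ry": 0,"rz": 0}]}}

```text
time: 7.7
tool_pos: [522.8, 28.4, 108.6]
tcp_rot: [-3.141, -0.0, 2.0]
contact_force: [-1.1, 0.8, 0.0]
grip_width: 4.1
finger_force: 30.0
```

Entered the mouth without force, so I'll continue.

>>> {"name": "carry_out", "arguments": {"plan": [{"tx": 0,"ty": -0.5,"tz": -6,"rx": 0,"ry": 0,"rz": 0},{"tx": 0,"ty": 0,"tz": -6,"rx": 0,"ry": 0,"rz": 0},{"tx": 0,"ty": 0,"tz": -6,"rx": 0,"ry": 0,"rz": 0},{"tx": 0,"ty": 0,"tz": 0,"rx": 0,"ry": 0,"rz": 0},{"tx": 0,"ty": 0,"tz": 0,"rx": 0,"ry": 0,"rz": 0}]}}

```text
time: 8.2
tool_pos: [522.8, 27.9, 90.5]
tcp_rot: [-3.141, -0.0, 2.0]
contact_force: [0.3, 0.6, -0.4]
grip_width: 4.0
finger_force: 30.0
```

>>> {"name": "carry_out", "arguments": {"plan": [{"tx": 0,"ty": 0,"tz": -6,"rx": 0,"ry": 0,"rz": 0},{"tx": 0,"ty": 0,"tz": -6,"rx": 0,"ry": 0,"rz": 0},{"tx": 0,"ty": 0,"tz": -6,"rx": 0,"ry": 0,"rz": 0},{"tx": 0,"ty": 0,"tz": 0,"rx": 0,"ry": 0,"rz": 0},{"tx": 0,"ty": 0,"tz": 0,"rx": 0,"ry": 0,"rz": 0}]}}

```text
time: 8.7
tool_pos: [522.8, 27.8, 72.5]
tcp_rot: [-3.141, -0.0, 2.0]
contact_force: [0.8, -0.7, -0.7]
grip_width: 4.1
finger_force: 30.0
```

>>> {"name": "carry_out", "arguments": {"plan": [{"tx": 0,"ty": 0,"tz": -4,"rx": 0,"ry": 0,"rz": 0},{"tx": 0,"ty": 0,"tz": -2,"rx": 0,"ry": 0,"rz": 0},{"tx": 0,"ty": 0,"tz": -1,"rx": 0,"ry": 0,"rz": 0},{"tx": 0,"ty": 0,"tz": 0,"rx": 0,"ry": 0,"rz": 0},{"tx": 0,"ty": 0,"tz": 0,"rx": 0,"ry": 0,"rz": 0}]}}

```text
time: 9.2
tool_pos: [522.9, 27.8, 65.8]
tcp_rot: [3.141, 0.0, 2.0]
contact_force: [-0.5, 0.3, 0.6]
grip_width: 3.9
finger_force: 30.0
```

>>> {"name": "carry_out", "arguments": {"plan": [{"tx": 0,"ty": 0,"tz": -1,"rx": 0,"ry": 0,"rz": 0},{"tx": 0,"ty": 0,"tz": 0,"rx": 0,"ry": 0,"rz": 0},{"tx": 0,"ty": 0,"tz": 0,"rx": 0,"ry": 0,"rz": 0}]}}

```text
time: 9.5
tool_pos: [523.1, 27.8, 65.0]
tcp_rot: [3.141, 0.0, 2.0]
contact_force: [-0.1, 0.1, 2.9]
grip_width: 3.7
finger_force: 30.0
```

>>> {"name": "carry_out", "arguments": {"plan": [{"tx": 0,"ty": 0,"tz": -0.7,"rx": 0,"ry": 0,"rz": 0},{"tx": 0,"ty": 0,"tz": 0,"rx": 0,"ry": 0,"rz": 0},{"tx": 0,"ty": 0,"tz": 0,"rx": 0,"ry": 0,"rz": 0}]}}

```text
time: 9.8
tool_pos: [523.2, 27.8, 65.0]
tcp_rot: [3.14, 0.001, 2.0]
contact_force: [-3.0, 0.2, 9.1]
grip_width: 3.6
finger_force: 30.0
```

>>> {"name": "carry_out", "arguments": {"plan": [{"tx": 0,"ty": 0,"tz": 0,"rx": 0,"ry": 0,"rz": 0},{"tx": 0,"ty": 0,"tz": 0,"rx": 0,"ry": 0,"rz": 0},{"tx": 0,"ty": 0,"tz": 0,"rx": 0,"ry": 0,"rz": 0}], "gripper": 0.89}}

```text
time: 10.1
tool_pos: [522.7, 27.8, 63.7]
tcp_rot: [-3.141, -0.0, 2.0]
contact_force: [-0.2, -0.2, 0.4]
grip_width: 10.2
finger_force: 0.0
```

>>> {"name": "carry_out", "arguments": {"plan": [{"tx": 0,"ty": 0,"tz": 20,"rx": 0,"ry": 0,"rz": 0},{"tx": 0,"ty": 0,"tz": 40,"rx": 0,"ry": 0,"rz": 0},{"tx": 0,"ty": 0,"tz": 40,"rx": 0,"ry": 0,"rz": 0},{"tx": -4,"ty": 38,"tz": 20,"rx": 0,"ry": 0,"rz": 0},{"tx": -4,"ty": 40,"tz": 0,"rx": 0,"ry": 0,"rz": 0},{"tx": -4,"ty": 40,"tz": 0,"rx": 0,"ry": 0,"rz": 0},{"tx": -4,"ty": 40,"tz": 0,"rx": 0,"ry": 0,"rz": 0},{"tx": 0,"ty": 0,"tz": 0,"rx": 0,"ry": 0,"rz": 0},{"tx": 0,"ty": 0,"tz": 0,"rx": 0,"ry": 0,"rz": 0},{"tx": 0,"ty": 0,"tz": 0,"rx": 0,"ry": 0,"rz": 0}], "gripper": 0.89}}

```text
time: 11.1
tool_pos: [506.9, 184.9, 183.8]
tcp_rot: [-3.141, 0.0, 1.999]
contact_force: [0.3, 0.1, -0.2]
grip_width: 10.3
finger_force: 0.0
```

```bash
python3 - <<'E'
from h import *
o=bot.get_obs();print(o['tool_pos'],o['tcp_rot'],o['time'])
m=bot.camera_model("wrist");a=bot.capture("wrist");np.save("w6.npy",m,allow_pickle=True)
cv2.imwrite("pics/w6.png",a[:,:,::-1])
p=proj(m,[[480,248,40],[522.6,27.4,78]]);print(p)
x,y=max(0,int(p[0,0])-85),max(0,int(p[0,1])-65);print(x,y)
cv2.imwrite("pics/c7.png",cv2.resize(a[y:y+130,x:x+170,::-1],None,fx=4.5,fy=4.5,interpolation=cv2.INTER_NEAREST))
E
```

```text
[506.90072631 184.9139018  183.75476612] [-3.14094615e+00  2.51409517e-04  1.99916609e+00] 11.1
[[252.78982109 113.76640522]
 [204.65093245 320.58352808]]
167 48
```

View pics/c7.png

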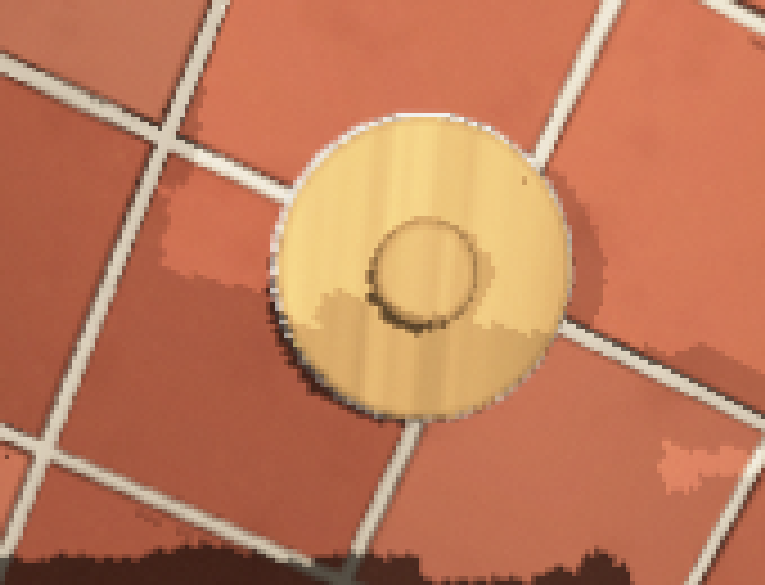

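The outer lid's cap is a circle centred at crop (424,268), with the knob at (427,270), and the lids nest concentrically.

```bash
python3 - <<'E'
from h import *
m=np.load("w6.npy",allow_pickle=True).item()
f=lambda x,y,z:onz(m,(167+x/4.5-.5,48+y/4.5-.5),z)
print(f(424,268,55),f(427,270,71),np.linalg.norm(f(277,268,55)-f(571,268,55)),np.linalg.norm(f(424,117,55)-f(424,418,55)))
E
```

```text
[483.89873251 257.20264884  55.        ] [484.02919198 257.14634413  71.        ] 61.505402601484455 61.20324012166084
```

>>> {"name": "carry_out", "arguments": {"plan": [{"tx": -11,"ty": 36,"tz": -10,"rx": 0,"ry": 0,"rz": 0},{"tx": -12,"ty": 36,"tz": -10,"rx": 0,"ry": 0,"rz": 0},{"tx": 0,"ty": 0,"tz": 0,"rx": 0,"ry": 0,"rz": 0},{"tx": 0,"ty": 0,"tz": 0,"rx": 0,"ry": 0,"rz": 0},{"tx": 0,"ty": 0,"tz": 0,"rx": 0,"ry": 0,"rz": 0},{"tx": 0,"ty": 0,"tz": 0,"rx": 0,"ry": 0,"rz": 0},{"tx": 0,"ty": 0,"tz": 0,"rx": 0,"ry": 0,"rz": 0},{"tx": 0,"ty": 0,"tz": 0,"rx": 0,"ry": 0,"rz": 0},{"tx": 0,"ty": 0,"tz": 0,"rx": 0,"ry": 0,"rz": 0},{"tx": 0,"ty": 0,"tz": 0,"rx": 0,"ry": 0,"rz": 0}], "gripper": 0}}

```text
time: 12.15
tool_pos: [483.9, 257.7, 164.1]
tcp_rot: [3.141, 0.0, 2.0]
contact_force: [-0.2, 0.6, -0.0]
grip_width: 85.2
finger_force: 0.0
```

Next, down to TCP z of about 13, then close.

>>> {"name": "carry_out", "arguments": {"plan": [{"tx": 0,"ty": -0.5,"tz": -30,"rx": 0,"ry": 0,"rz": 0},{"tx": 0,"ty": 0,"tz": -30,"rx": 0,"ry": 0,"rz": 0},{"tx": 0,"ty": 0,"tz": -30,"rx": 0,"ry": 0,"rz": 0},{"tx": 0,"ty": 0,"tz": -30,"rx": 0,"ry": 0,"rz": 0},{"tx": 0,"ty": 0,"tz": -20,"rx": 0,"ry": 0,"rz": 0},{"tx": 0,"ty": 0,"tz": -10,"rx": 0,"ry": 0,"rz": 0},{"tx": 0,"ty": 0,"tz": 0,"rx": 0,"ry": 0,"rz": 0},{"tx": 0,"ty": 0,"tz": 0,"rx": 0,"ry": 0,"rz": 0}]}}

```text
time: 12.95
tool_pos: [484.5, 257.6, 14.8]
tcp_rot: [3.14, 0.0, 2.0]
contact_force: [0.4, -0.1, 1.2]
grip_width: 91.6
finger_force: 0.0
```

>>> {"name": "carry_out", "arguments": {"plan": [{"tx": 0,"ty": 0,"tz": 0,"rx": 0,"ry": 0,"rz": 0},{"tx": 0,"ty": 0,"tz": 0,"rx": 0,"ry": 0,"rz": 0},{"tx": 0,"ty": 0,"tz": 0,"rx": 0,"ry": 0,"rz": 0},{"tx": 0,"ty": 0,"tz": 0,"rx": 0,"ry": 0,"rz": 0},{"tx": 0,"ty": 0,"tz": 0,"rx": 0,"ry": 0,"rz": 0},{"tx": 0,"ty": 0,"tz": 0,"rx": 0,"ry": 0,"rz": 0}], "gripper": 1}}

```text
time: 13.55
tool_pos: [484.1, 257.4, 14.5]
tcp_rot: [3.141, 0.0, 2.0]
contact_force: [0.7, 0.2, 5.5]
grip_width: 65.1
finger_force: 30.0
```

>>> {"name": "carry_out", "arguments": {"plan": [{"tx": 0,"ty": 0,"tz": 5,"rx": 0,"ry": 0,"rz": 0},{"tx": 0,"ty": 0,"tz": 12,"rx": 0,"ry": 0,"rz": 0},{"tx": 0,"ty": 0,"tz": 18,"rx": 0,"ry": 0,"rz": 0},{"tx": 0,"ty": 0,"tz": 20,"rx": 0,"ry": 0,"rz": 0},{"tx": 0,"ty": 0,"tz": 20,"rx": 0,"ry": 0,"rz": 0},{"tx": 0,"ty": 0,"tz": 20,"rx": 0,"ry": 0,"rz": 0},{"tx": 0,"ty": 0,"tz": 13,"rx": 0,"ry": 0,"rz": 0},{"tx": 0,"ty": 0,"tz": 7,"rx": 0,"ry": 0,"rz": 0},{"tx": 0,"ty": 0,"tz": 0,"rx": 0,"ry": 0,"rz": 0}]}}

```text
time: 14.45
tool_pos: [484.2, 257.4, 130.1]
tcp_rot: [3.14, 0.0, 2.0]
contact_force: [-0.2, -0.3, -3.9]
grip_width: 65.3
finger_force: 30.0
```

>>> {"name": "carry_out", "arguments": {"plan": [{"tx": 1.5,"ty": -9,"tz": 0,"rx": 0,"ry": 0,"rz": 0},{"tx": 3,"ty": -18,"tz": 0,"rx": 0,"ry": 0,"rz": 0},{"tx": 4,"ty": -24,"tz": 0,"rx": 0,"ry": 0,"rz": 0},{"tx": 4,"ty": -24,"tz": 0,"rx": 0,"ry": 0,"rz": 0},{"tx": 4,"ty": -24,"tz": 0,"rx": 0,"ry": 0,"rz": 0},{"tx": 4,"ty": -24,"tz": 0,"rx": 0,"ry": 0,"rz": 0},{"tx": 4,"ty": -24,"tz": 0,"rx": 0,"ry": 0,"rz": 0},{"tx": 4,"ty": -24,"tz": 0,"rx": 0,"ry": 0,"rz": 0},{"tx": 4,"ty": -24,"tz": 0,"rx": 0,"ry": 0,"rz": 0},{"tx": 3,"ty": -18,"tz": 0,"rx": 0,"ry": 0,"rz": 0},{"tx": 2,"ty": -11,"tz": 0,"rx": 0,"ry": 0,"rz": 0},{"tx": 1,"ty": -5.5,"tz": 0,"rx": 0,"ry": 0,"rz": 0}]}}

```text
time: 15.65
tool_pos: [522.0, 26.7, 128.4]
tcp_rot: [-3.14, -0.001, 1.999]
contact_force: [0.5, 0.8, -3.0]
grip_width: 65.6
finger_force: 30.0
```

>>> {"name": "carry_out", "arguments": {"plan": [{"tx": 0,"ty": 0,"tz": 0,"rx": 0,"ry": 0,"rz": 0},{"tx": 0,"ty": 0,"tz": 0,"rx": 0,"ry": 0,"rz": 0},{"tx": 0,"ty": 0,"tz": 0,"rx": 0,"ry": 0,"rz": 0}]}}

```text
time: 15.95
tool_pos: [522.1, 28.6, 129.0]
tcp_rot: [-3.142, -0.0, 2.001]
contact_force: [1.2, -0.5, -4.3]
grip_width: 65.1
finger_force: 30.0
```

```bash
python3 - <<'E'
from h import *
o=bot.get_obs();print(o['tool_pos'],o['time'])
m=bot.camera_model("wrist");a=bot.capture("wrist");S=bot.capture("scene");D=bot.capture("side")
x=cv2.resize(S[130:210,240:340,::-1],None,fx=4,fy=4,interpolation=cv2.INTER_CUBIC)
y=cv2.resize(D[160:240,190:290,::-1],None,fx=4,fy=4,interpolation=cv2.INTER_CUBIC)
cv2.imwrite("pics/c8.png",np.hstack([x,y]))
s=bot.camera_model("scene");d=bot.camera_model("side")
for mm in(s,d):print(proj(mm,[[522.6,27.4,78],[522.6,27.4,115]]).round(1).tolist())
E
```

```text
[522.14047992  28.57580255 128.98992901] 15.95
[[290.0, 174.6], [290.4, 166.3]]
[[241.5, 209.3], [241.6, 199.9]]
```

View pics/c8.png

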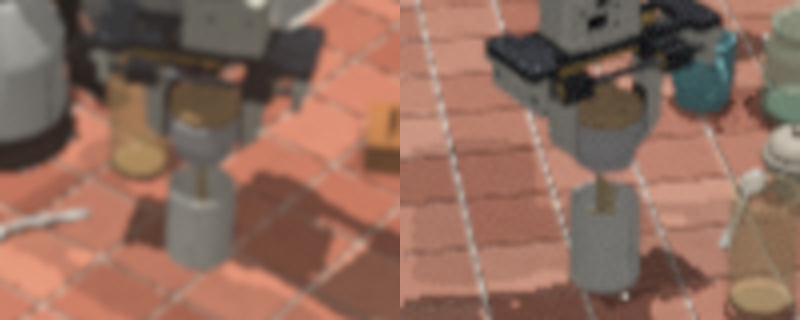

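Both lids are held level over the caddy with the divider tab beneath them. I'll lower them by stages, watching the force.

>>> {"name": "carry_out", "arguments": {"plan": [{"tx": 0.5,"ty": -1,"tz": -10,"rx": 0,"ry": 0,"rz": 0},{"tx": 0,"ty": 0,"tz": -12,"rx": 0,"ry": 0,"rz": 0},{"tx": 0,"ty": 0,"tz": -8,"rx": 0,"ry": 0,"rz": 0},{"tx": 0,"ty": 0,"tz": -4,"rx": 0,"ry": 0,"rz": 0},{"tx": 0,"ty": 0,"tz": 0,"rx": 0,"ry": 0,"rz": 0},{"tx": 0,"ty": 0,"tz": 0,"rx": 0,"ry": 0,"rz": 0}]}}

```text
time: 16.7
tool_pos: [523.0, 26.8, 95.0]
tcp_rot: [3.141, 0.0, 2.0]
contact_force: [0.9, 0.0, -3.4]
grip_width: 65.5
finger_force: 30.0
```

>>> {"name": "carry_out", "arguments": {"plan": [{"tx": 0,"ty": 0,"tz": -2,"rx": 0,"ry": 0,"rz": 0},{"tx": 0,"ty": 0,"tz": -2,"rx": 0,"ry": 0,"rz": 0},{"tx": 0,"ty": 0,"tz": -1,"rx": 0,"ry": 0,"rz": 0},{"tx": 0,"ty": 0,"tz": 0,"rx": 0,"ry": 0,"rz": 0}]}}

```text
time: 17.1
tool_pos: [522.8, 26.8, 89.9]
tcp_rot: [-3.142, -0.0, 2.0]
contact_force: [-0.2, 0.4, -3.7]
grip_width: 65.2
finger_force: 30.0
```

Entered without force. On to the seat.

>>> {"name": "carry_out", "arguments": {"plan": [{"tx": 0,"ty": 0.5,"tz": -4,"rx": 0,"ry": 0,"rz": 0},{"tx": 0,"ty": 0,"tz": -4,"rx": 0,"ry": 0,"rz": 0},{"tx": 0,"ty": 0,"tz": -4,"rx": 0,"ry": 0,"rz": 0},{"tx": 0,"ty": 0,"tz": 0,"rx": 0,"ry": 0,"rz": 0},{"tx": 0,"ty": 0,"tz": 0,"rx": 0,"ry": 0,"rz": 0}]}}

```text
time: 17.6
tool_pos: [522.8, 27.3, 77.9]
tcp_rot: [-3.141, -0.0, 2.0]
contact_force: [-0.3, -0.2, -3.0]
grip_width: 65.6
finger_force: 30.0
```

>>> {"name": "carry_out", "arguments": {"plan": [{"tx": 0,"ty": 0,"tz": -2,"rx": 0,"ry": 0,"rz": 0},{"tx": 0,"ty": 0,"tz": -2,"rx": 0,"ry": 0,"rz": 0},{"tx": 0,"ty": 0,"tz": -1,"rx": 0,"ry": 0,"rz": 0},{"tx": 0,"ty": 0,"tz": 0,"rx": 0,"ry": 0,"rz": 0},{"tx": 0,"ty": 0,"tz": 0,"rx": 0,"ry": 0,"rz": 0}]}}

```text
time: 18.1
tool_pos: [522.9, 27.3, 73.1]
tcp_rot: [3.141, 0.0, 2.0]
contact_force: [-0.4, 0.6, -3.0]
grip_width: 65.3
finger_force: 30.0
```

>>> {"name": "carry_out", "arguments": {"plan": [{"tx": 0,"ty": 0,"tz": -0.8,"rx": 0,"ry": 0,"rz": 0},{"tx": 0,"ty": 0,"tz": -0.7,"rx": 0,"ry": 0,"rz": 0},{"tx": 0,"ty": 0,"tz": 0,"rx": 0,"ry": 0,"rz": 0},{"tx": 0,"ty": 0,"tz": 0,"rx": 0,"ry": 0,"rz": 0}]}}

```text
time: 18.5
tool_pos: [523.1, 27.3, 72.6]
tcp_rot: [3.141, 0.001, 2.0]
contact_force: [-3.1, 0.3, 6.8]
grip_width: 65.4
finger_force: 30.0
```

Seated at the expected 72.5. Release it.

>>> {"name": "carry_out", "arguments": {"plan": [{"tx": 0,"ty": 0,"tz": 0,"rx": 0,"ry": 0,"rz": 0},{"tx": 0,"ty": 0,"tz": 0,"rx": 0,"ry": 0,"rz": 0},{"tx": 0,"ty": 0,"tz": 0,"rx": 0,"ry": 0,"rz": 0},{"tx": 0,"ty": 0,"tz": 0,"rx": 0,"ry": 0,"rz": 0},{"tx": 0,"ty": 0,"tz": 0,"rx": 0,"ry": 0,"rz": 0}], "gripper": 0}}

```text
time: 19.0
tool_pos: [522.9, 27.3, 71.5]
tcp_rot: [3.142, -0.0, 2.0]
contact_force: [-0.8, 0.4, -0.1]
grip_width: 91.7
finger_force: 0.0
```

>>> {"name": "carry_out", "arguments": {"plan": [{"tx": 0,"ty": 0,"tz": 15,"rx": 0,"ry": 0,"rz": 0},{"tx": 0,"ty": 0,"tz": 20,"rx": 0,"ry": 0,"rz": 0},{"tx": 0,"ty": 0,"tz": 20,"rx": 0,"ry": 0,"rz": 0},{"tx": 0,"ty": 0,"tz": 20,"rx": 0,"ry": 0,"rz": 0},{"tx": 0,"ty": 0,"tz": 0,"rx": 0,"ry": 0,"rz": 0},{"tx": 0,"ty": 0,"tz": 0,"rx": 0,"ry": 0,"rz": 0}]}}

```text
time: 19.6
tool_pos: [522.8, 27.3, 146.3]
tcp_rot: [3.141, 0.0, 2.0]
contact_force: [-1.0, 0.0, -0.7]
grip_width: 91.8
finger_force: 0.0
```

```bash
python3 - <<'E'
from h import *
o=bot.get_obs();print(o['tool_pos'],o['time'],o['grip_width'])
S=bot.capture("scene");D=bot.capture("side")
for n,I,b in(("scene",S,(265,145,315,190)),("side",D,(215,180,270,225))):
  m=bot.camera_model(n);h=cv2.cvtColor(I,cv2.COLOR_RGB2HSV);k=cv2.inRange(h,(14,70,60),(30,255,255))
  x0,y0,x1,y1=b;q=np.zeros_like(k);q[y0:y1,x0:x1]=k[y0:y1,x0:x1]
  nn,l,s,c=cv2.connectedComponentsWithStats(q);o_=s[1:,4].argsort()[::-1][:2]+1
  print(n,[(s[i].tolist(),c[i].round(1).tolist()) for i in o_],proj(m,[[522.6,27.4,113],[522.6,27.4,129],[522.6,27.4,102]]).round(1).tolist())
E
```

```text
[522.79217556  27.32826713 146.2727013 ] 19.6 91.80538831425481
scene [([268, 158, 30, 17, 305], [281.4, 167.4]), ([268, 146, 6, 11, 44], [270.2, 152.0])] [[290.4, 166.8], [290.5, 163.1], [290.2, 169.3]]
side [([233, 196, 17, 11, 152], [240.9, 201.2])] [[241.6, 200.4], [241.6, 196.2], [241.6, 203.2]]
```

```bash
python3 - <<'E'
from h import *
m=bot.camera_model("wrist");a=bot.capture("wrist");cv2.imwrite("pics/w9.png",a[:,:,::-1])
h=cv2.cvtColor(a,cv2.COLOR_RGB2HSV)
P=proj(m,[[522.6,27.4,113]]+[[522.6+31*np.cos(t),27.4+31*np.sin(t),113] for t in np.arange(0,6.2,.785)]);print(P.round(0).tolist())
k=cv2.inRange(h,(14,70,50),(30,255,255));x,y=P[0].astype(int);q=np.zeros_like(k);q[y-90:y+90,x-80:x+80]=k[y-90:y+90,x-80:x+80]
n,l,s,c=cv2.connectedComponentsWithStats(q);i=1+s[1:,4].argmax();print(s[i],c[i])
L,T,W,H,_=s[i]
yy=[(r,np.where(l[r]==i)[0][[0,-1]].tolist()) for r in range(T,T+H,12)];print(yy)
E
```

```text
[[252.0, 221.0], [291.0, 238.0], [294.0, 207.0], [271.0, 183.0], [236.0, 181.0], [211.0, 204.0], [211.0, 235.0], [234.0, 257.0], [266.0, 258.0]]
[ 208  178   89   83 5705] [251.93882559 219.47712533]
[(178, [249, 257]), (190, [221, 282]), (202, [213, 291]), (214, [209, 295]), (226, [209, 295]), (238, [213, 291]), (250, [223, 281])]
```

The lid still sits concentric under the gripper: the wrist mask spans columns 208–297 and rows 178–261, as predicted. Now grip the knob just above the cap.

>>> {"name": "carry_out", "arguments": {"plan": [{"tx": 0,"ty": 0,"tz": 0,"rx": 0,"ry": 0,"rz": 0},{"tx": 0,"ty": 0,"tz": 0,"rx": 0,"ry": 0,"rz": 0},{"tx": 0,"ty": 0,"tz": 0,"rx": 0,"ry": 0,"rz": 0},{"tx": 0,"ty": 0,"tz": 0,"rx": 0,"ry": 0,"rz": 0},{"tx": 0,"ty": 0,"tz": -12,"rx": 0,"ry": 0,"rz": 0},{"tx": 0,"ty": 0,"tz": -12,"rx": 0,"ry": 0,"rz": 0},{"tx": 0,"ty": 0,"tz": -6.5,"rx": 0,"ry": 0,"rz": 0},{"tx": 0,"ty": 0,"tz": 0,"rx": 0,"ry": 0,"rz": 0},{"tx": 0,"ty": 0,"tz": 0,"rx": 0,"ry": 0,"rz": 0}], "gripper": 0.6}}

```text
time: 20.65
tool_pos: [522.8, 27.3, 115.8]
tcp_rot: [-3.141, -0.0, 2.0]
contact_force: [0.3, 0.1, -0.2]
grip_width: 36.8
finger_force: 0.0
```

>>> {"name": "carry_out", "arguments": {"plan": [{"tx": 0,"ty": 0,"tz": 0,"rx": 0,"ry": 0,"rz": 0},{"tx": 0,"ty": 0,"tz": 0,"rx": 0,"ry": 0,"rz": 0},{"tx": 0,"ty": 0,"tz": 0,"rx": 0,"ry": 0,"rz": 0},{"tx": 0,"ty": 0,"tz": 0,"rx": 0,"ry": 0,"rz": 0},{"tx": 0,"ty": 0,"tz": 0,"rx": 0,"ry": 0,"rz": 0}], "gripper": 1}}

```text
time: 21.15
tool_pos: [523.1, 27.3, 116.4]
tcp_rot: [3.141, 0.0, 2.0]
contact_force: [0.1, -0.8, 1.6]
grip_width: 19.4
finger_force: 30.0
```

>>> {"name": "carry_out", "arguments": {"plan": [{"tx": 0,"ty": 0,"tz": 3,"rx": 0,"ry": 0,"rz": 0},{"tx": 0,"ty": 0,"tz": 5,"rx": 0,"ry": 0,"rz": 0},{"tx": 0,"ty": 0,"tz": 8,"rx": 0,"ry": 0,"rz": 0},{"tx": 0,"ty": 0,"tz": 14,"rx": 0,"ry": 0,"rz": 0},{"tx": 0,"ty": 0,"tz": 16,"rx": 0,"ry": 0,"rz": 0},{"tx": 0,"ty": 0,"tz": 18,"rx": 0,"ry": 0,"rz": 0},{"tx": 0,"ty": 0,"tz": 16,"rx": 0,"ry": 0,"rz": 0},{"tx": 0,"ty": 0,"tz": 12,"rx": 0,"ry": 0,"rz": 0},{"tx": 0,"ty": 0,"tz": 8,"rx": 0,"ry": 0,"rz": 0},{"tx": 0,"ty": 0,"tz": 3,"rx": 0,"ry": 0,"rz": 0},{"tx": 0,"ty": 0,"tz": 0,"rx": 0,"ry": 0,"rz": 0},{"tx": 0,"ty": 0,"tz": 0,"rx": 0,"ry": 0,"rz": 0}]}}

```text
time: 22.35
tool_pos: [522.5, 27.3, 218.4]
tcp_rot: [-3.141, -0.001, 2.0]
contact_force: [-0.9, 0.5, -1.4]
grip_width: 19.6
finger_force: 30.0
```

>>> {"name": "carry_out", "arguments": {"plan": [{"tx": 0,"ty": 0,"tz": 0,"rx": 0,"ry": 0,"rz": 0},{"tx": 0,"ty": 0,"tz": 0,"rx": 0,"ry": 0,"rz": 0},{"tx": 0,"ty": 0,"tz": 0,"rx": 0,"ry": 0,"rz": 0},{"tx": 0,"ty": 0,"tz": 0,"rx": 0,"ry": 0,"rz": 0},{"tx": 0,"ty": 0,"tz": 0,"rx": 0,"ry": 0,"rz": 0}]}}

```text
time: 22.85
tool_pos: [522.8, 27.3, 219.0]
tcp_rot: [-3.142, -0.0, 2.0]
contact_force: [0.5, 0.3, -0.3]
grip_width: 19.2
finger_force: 30.0
```

```bash
python3 - <<'E'
from h import *
o=bot.get_obs();print(o['tool_pos'],o['time'],o['grip_width'],o['finger_force'])
D=bot.capture("side");S=bot.capture("scene")
cv2.imwrite("pics/side9.png",D[:,:,::-1]);cv2.imwrite("pics/scene9.png",S[:,:,::-1])
for n,I in(("side",D),("scene",S)):
  m=bot.camera_model(n)
  X=[[522.6,27.4,z] for z in(213,208,202,195,170,150,125,108,105,90,70,40,10)]
  h=cv2.cvtColor(I,cv2.COLOR_RGB2HSV);print(n,[(x[2],p.round().tolist(),h[int(round(p[1])),int(round(p[0]))].tolist()) for x,p in zip(X,proj(m,X))])
  k=cv2.inRange(h,(14,70,50),(30,255,255));u,v=proj(m,[[522.6,27.4,207]])[0].astype(int);q=np.zeros_like(k);q[v-14:v+14,u-18:u+18]=k[v-14:v+14,u-18:u+18]
  nn,l,s,c=cv2.connectedComponentsWithStats(q);i=1+s[1:,4].argmax();print(s[i],c[i].round(1),(u,v))
  r=cv2.minAreaRect(np.argwhere(l==i)[:,::-1].astype(np.float32));print(r)
E
```

```text
[522.84293405  27.32098675 218.97729546] 22.85 19.16363564979759 29.99982295848895
side [(213, [242.0, 174.0], [16, 96, 96]), (208, [242.0, 175.0], [15, 96, 98]), (202, [242.0, 177.0], [17, 101, 101]), (195, [242.0, 179.0], [12, 96, 130]), (170, [242.0, 185.0], [9, 54, 179]), (150, [242.0, 191.0], [8, 104, 187]), (125, [242.0, 197.0], [8, 91, 194]), (108, [242.0, 202.0], [10, 8, 92]), (105, [242.0, 202.0], [10, 8, 92]), (90, [242.0, 206.0], [15, 10, 101]), (70, [241.0, 211.0], [173, 10, 104]), (40, [241.0, 219.0], [17, 15, 118]), (10, [241.0, 226.0], [24, 11, 121])]
[227 161  23  18 164] [238.2 171.6] (np.int64(241), np.int64(175))
((236.54920959472656, 170.98704528808594), (26.56119728088379, 12.668755531311035), 30.256441116333008)
scene [(213, [292.0, 143.0], [15, 105, 95]), (208, [291.0, 144.0], [15, 105, 97]), (202, [291.0, 146.0], [16, 109, 129]), (195, [291.0, 148.0], [16, 110, 169]), (170, [291.0, 154.0], [7, 120, 192]), (150, [291.0, 158.0], [7, 130, 196]), (125, [291.0, 164.0], [7, 111, 168]), (108, [290.0, 168.0], [6, 26, 99]), (105, [290.0, 169.0], [8, 28, 99]), (90, [290.0, 172.0], [8, 13, 154]), (70, [290.0, 176.0], [8, 14, 141]), (40, [290.0, 183.0], [16, 31, 125]), (10, [289.0, 189.0], [16, 30, 129])]
[283 138  17  13 131] [290.5 144.8] (np.int64(291), np.int64(144))
((290.6999816894531, 144.10000610351562), (11.384199142456055, 16.443843841552734), 71.56504821777344)
```

```bash
python3 - <<'E'
from h import *
m=bot.camera_model("wrist");a=bot.capture("wrist");h=cv2.cvtColor(a,cv2.COLOR_RGB2HSV)
P=proj(m,[[522.7+31*np.cos(t),27.4+31*np.sin(t),z] for z in(215.6,206) for t in np.arange(0,6.28,.05)]);print("pred",P.min(0).round(),P.max(0).round())
k=cv2.inRange(h,(14,60,40),(30,255,255));k[:200]=0;k[:,:150]=0;k[:,360:]=0;k[330:]=0
n,l,s,c=cv2.connectedComponentsWithStats(k);i=1+s[1:,4].argmax();L,T,W,H,_=s[i];print("mask",L,T,L+W,T+H)
print([(r,np.where(l[r]==i)[0][[0,-1]].tolist()) for r in range(T,T+H,8)])
E
```

```text
pred [200. 186.] [302. 283.]
mask 200 200 333 271
[(200, [218, 284]), (208, [212, 290]), (216, [207, 295]), (224, [203, 298]), (232, [201, 323]), (240, [200, 331]), (248, [234, 268]), (256, [234, 268]), (264, [234, 267])]
```

```bash
python3 -c "
from plant import bot
print(bot.close_job())"
```

```text
the job is handed in; nothing more can be done
None
```

The job is handed in: the divider is fully home in the caddy, the inner lid is seated on it, and the gripper holds the outer lid level and still about 10 cm above; the mug, jug and beaker were left alone (about 23 s used).

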